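Lock the height stop of the sharpening jig

TASK

Lock the jig's height stop: slide the open-ended spanner fully home onto the lower nut with its handle beside the stop pin, so that the pin keeps the lower nut from turning, then tighten the upper (jam) nut clockwise down onto it. Turn until you feel it go really firm (a little over half a newton-metre), not merely snug, and stop there without overtightening. Let go of the nut without backing it off, leave the spanner on the lower nut, and do not disturb the things lying around.

Things in the scene. Friction and masses are not known exactly. Their poses are not given: they have to be found in the camera images.
- jig_plate: Flat grey-painted metal plate 225 x 90 x 12 mm, fixed to the table, with an upright threaded steel stud (20 mm thick, brass button on top) carrying two equal hexagon nuts. Origin on the table under the stud's axis; z up; the plate reaches from x = -180 to +45 mm and y = -45 to +45 mm, its top is at z = 12 mm; the stud with its button ends at z = 62 mm.
- stop_pin: Fixed steel pin standing on the plate, 12 mm in diameter (15 mm foot, 2 mm high), 28 mm high. Origin at the centre of its foot, at x = -150, y = +22 mm of the plate's frame. The spanner's handle bears against its -y side when the nuts are turned clockwise.
- set_nut: Lower nut: steel hexagon, 36 mm across flats, 41.6 mm across corners, 16 mm high, on the plate. Origin on the stud's axis at its underside (the plate's top), z up; corners on +-x, a pair of flats facing +-y. Its x axis starts 0 to 3.5 degrees counterclockwise of the plate's. Only 0.10 Nm of thread friction holds it: unheld, it turns along with the jam nut once that meets it.
- set_corner (a point): Point on the lower nut's corner, 20.5 mm along its x axis, 8 mm above its underside; it shows whether the nut's setting is kept. Up to 20 degrees of turn, until the spanner's play is taken up and it meets the pin, is all right.
- jam_nut: Upper (jam) nut: steel hexagon, 36 mm across flats, 20 mm high, right above the lower nut on the same stud. Origin on the stud's axis at the underside of the LOWER nut; the jam nut fills z = 17.5 to 37.5 mm above that (29.5 to 49.5 mm above the table). Corners on +-x, flats facing +-y and every 60 degrees; its yaw differs from the lower nut's. It turns without noticeably sinking.
- jam_middle (a point): Middle of the jam nut, on the axis. How it feels, turned clockwise seen from above: it runs freely (0.03 Nm), meets the lower nut, beds in at 0.3 Nm (snug) for an unknown 0.05 to 0.65 rad, then goes firm: 0.7 Nm while turning, some 0.5 Nm when paused. After 0.1 rad of firm turning it is solid and the load on the pin shoots up. Start to firm: 0.15 to 1.3 rad in all.
- jam_run (a joint): Free running of the jam nut, rad, growing clockwise; at 0.8 it has met the lower nut. It stays at 0.8 while the nut is tightened further, so it does not tell how tight the nut is; it falls if the nut is backed off.
- spanner: Dark steel open-ended spanner, 217 mm long, 10 mm thick, about 0.3 kg, loose, lying flat beside the jig. Origin at the centre of its jaw on its underside; the jaw opens toward +x, the handle runs along -x. Jaw 38 mm wide, between round-tipped prongs 13 mm wide to x = +18 mm; solid throat at x = -21.5 mm, which meets the nut's corner when fully home. It balances at about x = -70 mm.
- spanner_grip (a point): Middle of the spanner's handle at the balance point: x = -70, y = 0, z = 6 mm of the spanner. The handle is 18 mm wide, 12 mm thick, from x = -62 to -193 mm. In place the spanner lies flat on the plate, its x axis along the lower nut's, handle along the plate's -x, on the -y side of the pin (nominally 7 mm from it).
- loupe: Black eye loupe, 37 mm wide, 22 mm high; bystander. Origin at the centre of its underside.
- ferrule: Black ferrule ring, 23 mm wide, 22 mm high; bystander. Origin at the centre of its underside.
- screwdriver: Screwdriver with a red handle, 180 mm long, 24 mm thick, lying; bystander. Origin at its middle, underside.

How it is judged:
By the outcome, as a careful person would: the job done as asked, in the order asked, and still so for the second after the job is handed in, with the robot touching nothing.
It also fails if it takes over 67 s, if anything falls off the work surface, if the arm or the gripper's body presses on something with over 40 N, if the wrist force passes 120 N, or if a joint passes its speed limit or range.

ROBOT

A 7-joint arm with a two-finger parallel gripper is mounted at the origin on a cart in front of the work surface, level with it; the furniture and walls round the work are solid. World frame = base frame: x ahead of the robot, y to its left, z up, the work surface at z = 0. Lengths are in mm, angles in rad, forces in N, time in s.
With the tool pointing down it reaches from about 425 to 825 mm from the base axis. Payload 3.6 kg.
Tool frame: the origin (TCP) lies at the very end of the fingers, on their centre line; the grasp point (between the pads) lies 19 mm behind it; z points along the fingers, y is the line along which they close (so a half turn about z gives the same grasp; the last joint's range is limited). The gripper opens to 85 mm and grips with 20 to 120 N. Pads are 22 mm wide; open, the fingers measure 114 mm over their backs; the gripper's body (76 mm by 85 mm) begins 54 mm behind the grasp point. The pads swing forward as they close: fully open they stand 13 mm farther back than shut.
Start: joints at [-1.256, 0.615, -0.013, 1.423, 0.008, 1.103, -0.04], TCP at [217.835, 612.381, 231.297] pointing down, gripper open.
Joint ranges: [-3.12, 3.12], [-0.3, 2.06], [-1.34, 1.32], [0.26, 2.42], [-1.36, 4.5], [0.01, 1.98], [-2.84, 2.84]. Speed limits (rad/s): [2.79, 2.79, 3.14, 3.14, 3.14, 3.14, 3.14].

INTERFACE

Orientations are given as [roll, pitch, yaw] about the fixed x, y, z axes, in that order (R = Rz(yaw) Ry(pitch) Rx(roll)).
In Python, from cell import manip gives the robot as it stands.
- The arm moves only by the tool play_rows, never from a script. Its argument "rows" is a list of rows, each a list of 7 numbers: the shift along the tool's x, y, z in mm, then the turn, a rotation vector about the tool's x, y, z in rad, then the closure, from 0 (fully open) to 1 (shut). In form: [[x, y, z, ax, ay, az, gripper], ...]. A call has exactly 8 rows; each row shifts and turns the commanded pose from where the row before left it, along the tool's axes as they then stand; what a row does not reach is not made up. A row lasts 1/8 s, in which the tool goes at most 62.5 mm and 10.7 degrees, less where a joint would pass 70% of its speed; a pose out of reach is approached as far as the arm can. A call with a gripper value outside its range is refused whole. The fingers move at their own pace and stop on an object; "squeeze" is the grip in N (left out, the last holds). Time passes only in rows, so rows that do not move let the fingers close, or fill a call up. It gives the time, the measured TCP pose, the force, the opening and the grip force at its end, in the units of the state.
- manip.get_obs(): the state, without advancing time (a new reading comes with each control period).
- manip.camera(name): name is "scene" or "side" or "wrist"; returns the picture (400x640x3 uint8, blue, green, red); there is no depth.
- manip.camera_info(name): a dict with "mtx" (3x3 intrinsics, pixels), "T" (4x4, takes a point from camera to world coordinates). Camera axes: x right, y down, z forward; pixel columns grow to the right and rows downward; lengths in mm; the calibration is good to about 2 mm. A picture is of the moment at which its call begins: read the wrist's pose just before it. camera_info takes no time and is no camera call; for the wrist camera it gives the pose at the moment of the call.
- manip.job_done(): hands the job in; it is judged then, once.
The state is a dict: "t": time; "qpos": joint angles; "qd": joint speeds; "joint_torque": joint torques, N m; "ee_pos": TCP position; "ee_rot": TCP orientation; "ft_force": force on the tool from outside, world axes, zero at the start; "ft_torque": the same for the moment, N m; "grip_width": opening from 0.0 (shut) to 1.0 (fully open); "gripper_force": force on a finger pad.
Only numpy, scipy, OpenCV 4.12 (cv2) and the standard library are available. Lean on these libraries where they do the work, as an engineer would, in place of code of your own. Each camera call takes 0.05 s, during which the arm holds its last target. There are 200 camera calls.

## Working session

There is one attempt and no reset: what is moved stays moved. The work goes in short steps, Python scripts to look and compute and a tool call to move; the robot and the scene stay as the last step left them, time stands still between calls to the robot, and variables do not carry over. Pictures are saved under pics/ and viewed, at most 10 in all, crops included, and the job is handed in when it is done.

Besides the shell and the picture viewer there is one more tool, called after "Request:" by a JSON object that holds its "fn" and its "kwargs". play_rows: Moves the arm, as the interface text tells. Its arguments: {"type":"object","properties":{"rows":{"type":"array"},"squeeze":{"type":"number"}},"required":["rows"]}

```bash
ls; mkdir -p pics; python3 - <<'E'
from cell import manip
import cv2,numpy as np
o=manip.get_obs();print({k:np.round(v,3) for k,v in o.items()})
for n in("scene","side","wrist"):
    i=manip.camera_info(n);print(n,np.round(i["mtx"],1).tolist(),np.round(i["T"],3).tolist())
    cv2.imwrite(f"pics/{n}0.png",manip.camera(n))
E
```

```text
pics
{'t': np.float64(0.0), 'qpos': array([-1.256,  0.616, -0.013,  1.425,  0.008,  1.103, -0.04 ]), 'qd': array([ 0.   , -0.001,  0.002,  0.001, -0.   , -0.002, -0.001]), 'joint_torque': array([ 1.0000e-03, -4.6921e+01,  2.5900e-01, -1.7103e+01,  1.0000e-02,
        1.0000e-02,  0.0000e+00]), 'ee_pos': array([217.572, 611.656, 230.136]), 'ee_rot': array([-3.139,  0.   ,  2.8  ]), 'ft_force': array([ 0.219,  0.652, -0.268]), 'ft_torque': array([ 0.038,  0.015, -0.003]), 'gripper_force': np.float64(0.0), 'grip_width': np.float64(0.995)}
scene [[415.1, 0.0, 322.1], [0.0, 415.1, 204.9], [0.0, 0.0, 1.0]] [[-0.691, -0.339, 0.638, 16.126], [-0.722, 0.298, -0.624, 594.693], [0.021, -0.892, -0.451, 431.437], [0.0, 0.0, 0.0, 1.0]]
side [[376.3, 0.0, 323.7], [0.0, 376.3, 191.4], [0.0, 0.0, 1.0]] [[0.999, 0.028, -0.046, 597.524], [0.054, -0.494, 0.868, -734.911], [0.001, -0.869, -0.495, 548.241], [0.0, 0.0, 0.0, 1.0]]
wrist [[338.6, 0.0, 319.7], [0.0, 338.6, 199.9], [0.0, 0.0, 1.0]] [[0.335, 0.903, 0.268, 150.015], [0.942, -0.321, -0.097, 635.27], [-0.002, 0.285, -0.958, 373.748], [0.0, 0.0, 0.0, 1.0]]
```

View pics/scene0.png

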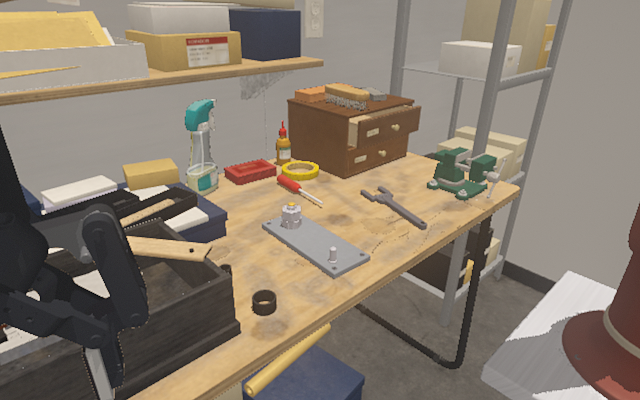

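View pics/side0.png

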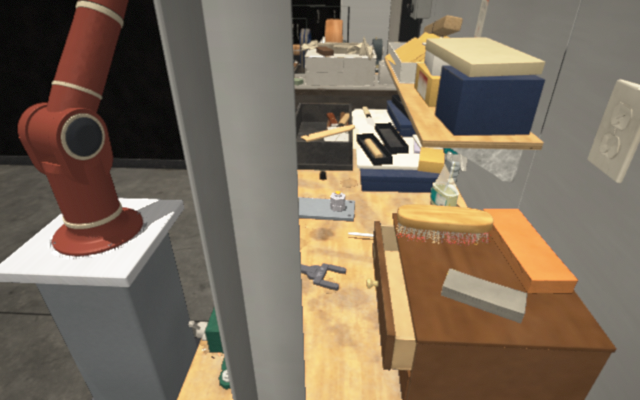

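The scene view shows the plate around (315,243), the stud at (291,210) and the pin at (333,255). The spanner's jaw is at (375,195) with its handle end at (424,226), the loupe is at (264,302), the ferrule at (227,270) and the screwdriver at (298,190). The side view also shows the nuts at (338,202) and the jaw at (330,272), facing +x.

```bash
cat > h.py <<'E'
import numpy as np
from cell import manip
def ray(name,uv,z,info=None):
    i=info or manip.camera_info(name); M=np.array(i["mtx"]);T=np.array(i["T"])
    d=T[:3,:3]@np.linalg.inv(M)@np.array([uv[0],uv[1],1.]);c=T[:3,3]
    return (c+d*(z-c[2])/d[2])
def proj(info,p):
    M=np.array(info["mtx"]);T=np.array(info["T"])
    q=M@(T[:3,:3].T@(np.array(p,float)-T[:3,3]));return q[:2]/q[2]
E
python3 - <<'E'
from h import *
for n,uv,z in[("scene",(291,205),62),("scene",(333,249),40),("side",(338,195),62),("scene",(262,228),12),("scene",(367,257),12),("scene",(329,271),12),("scene",(424,226),6),("scene",(390,198),6),("scene",(363,191),6),("scene",(380,187),6),("side",(343,267),6),("side",(334,288),6),("scene",(264,305),5),("scene",(227,274),5),("scene",(280,181),8),("scene",(321,206),5)]:
    print(n,uv,np.round(ray(n,uv,z)))
E
```

```text
scene (291, 205) [579. 130.  62.]
scene (333, 249) [435. 156.  40.]
side (338, 195) [590. 101.  62.]
scene (262, 228) [615. 176.  12.]
scene (367, 257) [405.  98.  12.]
scene (329, 271) [421. 178.  12.]
scene (424, 226) [407. -86.   6.]
scene (390, 198) [ 538. -140.    6.]
scene (363, 191) [ 606. -121.    6.]
scene (380, 187) [ 594. -171.    6.]
side (343, 267) [ 606. -110.    6.]
side (334, 288) [ 589. -174.    6.]
scene (264, 305) [432. 307.   5.]
scene (227, 274) [538. 306.   5.]
scene (280, 181) [783.  -4.   8.]
scene (321, 206) [617.  10.   5.]
```

View pics/wrist0.png

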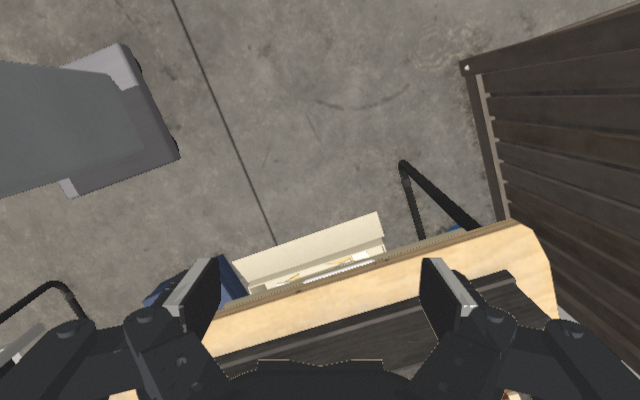

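The wrist view shows only the floor and the tray edge, so I'll move over the worksite.

Request:
{"fn": "play_rows", "kwargs": {"rows": [[-33,-29.4,0,0,0,0,0],[-33,-29.4,0,0,0,0,0],[-33,-29.4,0,0,0,0,0],[-33,-29.4,0,0,0,0,0],[-33,-29.4,0,0,0,0,0],[-33,-29.4,0,0,0,0,0],[-33,-29.4,0,0,0,0,0],[-33,-29.4,0,0,0,0,0]]}}

```text
t: 1.15
ee_pos: [388.2, 300.9, 231.2]
ee_rot: [-3.141, -0.0, 2.8]
ft_force: [0.2, 0.2, -0.4]
grip_width: 0.997
gripper_force: 0.0
```

Request:
{"fn": "play_rows", "kwargs": {"rows": [[-33,-29.4,0,0,0,0,0],[-33,-29.4,0,0,0,0,0],[-33,-29.4,0,0,0,0,0],[-33,-29.4,0,0,0,0,0],[-33,-29.4,0,0,0,0,0],[-33,-29.4,0,0,0,0,0],[-33,-29.4,0,0,0,0,0],[-33,-29.4,0,0,0,0,0]]}}

```text
t: 2.15
ee_pos: [558.0, -8.9, 231.1]
ee_rot: [-3.142, -0.001, 2.8]
ft_force: [0.1, 0.2, -0.8]
grip_width: 1.006
gripper_force: 0.0
```

```bash
python3 - <<'E'
from h import *
import cv2
o=manip.get_obs();print(o["t"],np.round(o["ee_pos"],1),np.round(o["ee_rot"],3),np.round(o["qpos"],2))
i=manip.camera_info("wrist");im=manip.camera("wrist");np.savez("w1.npz",mtx=i["mtx"],T=i["T"]);cv2.imwrite("pics/w1.png",im)
E
```

```text
2.15 [558.   -8.9 231.1] [-3.142e+00 -1.000e-03  2.800e+00] [-0.08  0.47  0.09  1.7  -0.05  0.98  1.25]
```

View pics/w1.png

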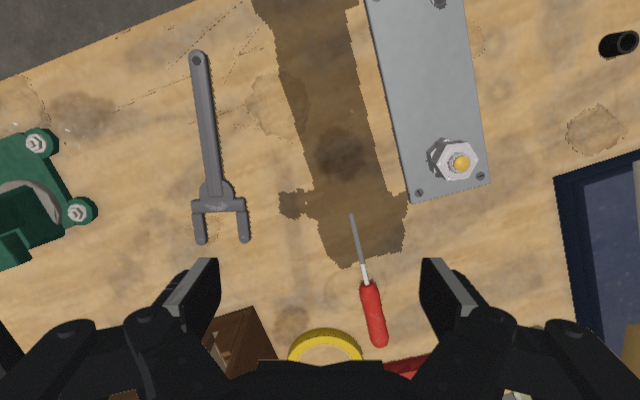

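The wrist picture shows the spanner with its handle from (197,60) to (215,185) and prong tips at (201,240) and (245,238). The plate edges run (368,0)–(411,203) and (465,0)–(490,180), and the brass button is at (459,163). The screwdriver and ferrule are well clear. Next I'll measure the spanner and plate.

```bash
python3 - <<'E'
from h import *
import cv2
i=dict(np.load("w1.npz"));im=cv2.imread("pics/w1.png")
hsv=cv2.cvtColor(im,cv2.COLOR_BGR2HSV)
m=((hsv[...,1]<60)&(hsv[...,2]<135)).astype(np.uint8); r=np.zeros_like(m); r[40:252,170:265]=1; m*=r
n,l,s,c=cv2.connectedComponentsWithStats(m); k=1+np.argmax(s[1:,4]); m=l==k; print(s[k])
P=[]
for v in range(72,178,3):
    u=np.where(m[v])[0]; P.append(ray(0,(u.min(),v),8,i)[:2]/2+ray(0,(u.max()+1,v),8,i)[:2]/2)
P=np.array(P,np.float32)
vx,vy,x0,y0=cv2.fitLine(P,cv2.DIST_HUBER,0,.01,.01).ravel()
if vx<0: vx,vy=-vx,-vy
print("spanner yaw deg",np.degrees(np.arctan2(vy,vx)),x0,y0)
d=np.array([vx,vy]);q=np.array([x0,y0]);nn=np.array([-vy,vx])
v,u=np.where(m); W=np.array([ray(0,(a+.5,b+.5),8,i)[:2] for a,b in zip(u,v)])-q
s_=W@d;t_=W@nn
e=s_.max();print("extent",s_.min(),e,e-s_.min(), "t",t_.min(),t_.max())
print("jaw origin",q+d*(e-19),"grip",q+d*(e-19-70), "from tail", q+d*(s_.min()+198-70))
b=((hsv[...,0]>15)&(hsv[...,0]<32)&(hsv[...,1]>150)&(hsv[...,2]>120)).astype(np.uint8); b[:,:440]=0;b[:,480:]=0;b[:140]=0;b[185:]=0
v,u=np.where(b);print("button px",u.mean(),v.mean(),ray(0,(u.mean(),v.mean()),61,i), len(u))
for a,bb in[((368,0),(411,203)),((465,0),(490,180))]:
    A=ray(0,a,12,i);B=ray(0,bb,12,i);print(A,B,np.degrees(np.arctan2(*(B-A)[1::-1])))
E
```

```text
[ 188   49   62  197 4426]
spanner yaw deg -16.893707 475.45746 -106.66218
extent -74.18639631622858 137.36687797615642 211.553274292385 t -32.28352825425579 32.44737834240486
jaw origin [ 588.71627563 -141.05925082] grip [ 521.7370891  -120.71745305] from tail [ 526.9487642 -122.3002558]
button px 461.53793103448277 163.66206896551725 [589.43309267 120.23468082  61.        ] 145
[420.60366049  88.0084967   12.        ] [629.69746251  73.51374042  12.        ] -3.9655019317448983
[451.48835699 174.91200741  12.        ] [633.20789838 162.22440498  12.        ] -3.993892305051898
```

Plate yaw is −4.0° with the stud at (589,120). The spanner's yaw is −16.9° with its grip point near (524,−121). I'll turn the tool about 177° so the wrist camera sits on the jaw side.

Request:
{"fn": "play_rows", "kwargs": {"rows": [[-1.9,-39.2,0,0,0,0,0],[-1.9,-39.2,0,0,0,0,0],[-1.9,-39.1,0,0,0,0,0],[0,0,8,0,0,0.18,0],[0,0,8,0,0,0.18,0],[0,0,8,0,0,0.18,0],[0,0,8,0,0,0.18,0],[0,0,8,0,0,0.18,0]]}}

```text
t: 3.2
ee_pos: [523.4, -120.1, 190.8]
ee_rot: [-3.141, -0.0, 1.894]
ft_force: [0.0, 0.1, 0.2]
grip_width: 1.003
gripper_force: 0.0
```

Request:
{"fn": "play_rows", "kwargs": {"rows": [[0,0,8,0,0,0.18,0],[0,0,8,0,0,0.18,0],[0,0,8,0,0,0.18,0],[0,0,8,0,0,0.18,0],[0,0,8,0,0,0.18,0],[0,0,8,0,0,0.18,0],[0,0,8,0,0,0.18,0],[0,0,8,0,0,0.18,0]]}}

```text
t: 4.2
ee_pos: [523.5, -119.9, 126.8]
ee_rot: [-3.141, 0.0, 0.454]
ft_force: [0.0, -0.3, -0.2]
grip_width: 1.001
gripper_force: 0.0
```

Request:
{"fn": "play_rows", "kwargs": {"rows": [[0,0,8,0,0,0.18,0],[0,0,8,0,0,0.18,0],[0,0,8,0,0,0.18,0],[0,0,8,0,0,0.18,0.3],[0,0,8,0,0,0.034,0.3],[0,0,6,0,0,0,0.3],[0,0,6,0,0,0,0.3],[0,0,0,0,0,0,0.3]]}}

```text
t: 5.2
ee_pos: [523.4, -120.3, 75.0]
ee_rot: [-3.141, 0.001, -0.294]
ft_force: [0.2, -0.0, 0.2]
grip_width: 0.701
gripper_force: 0.0
```

```bash
python3 - <<'E'
from h import *
import cv2
o=manip.get_obs();print(o["t"],np.round(o["ee_pos"],1),np.round(o["ee_rot"],3),np.round(o["qpos"],2),o["grip_width"])
i=manip.camera_info("wrist");im=manip.camera("wrist");np.savez("w2.npz",mtx=i["mtx"],T=i["T"]);cv2.imwrite("pics/w2.png",im)
E
```

```text
5.2 [ 523.4 -120.3   75. ] [-3.141e+00  1.000e-03 -2.940e-01] [-0.31  0.81  0.82  1.93 -0.84  0.79 -0.87] 0.7010041939903797
```

View pics/w2.png

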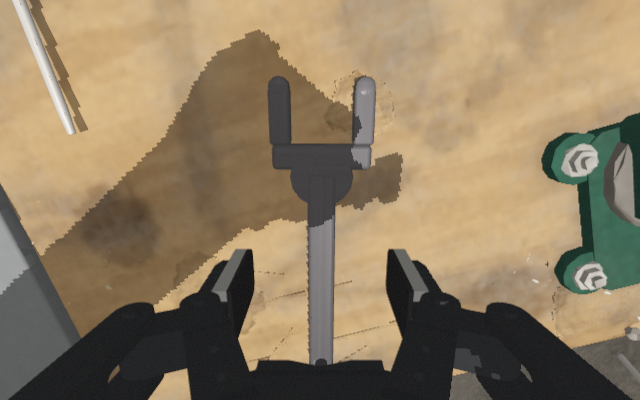

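The view shows the jaw well: prong tips at (279,77) and (365,77), throat at row 145, and the handle vertical at column 320.

```bash
python3 - <<'E'
from h import *
i=dict(np.load("w2.npz"))
y=-0.294;d=np.array([np.cos(y),np.sin(y)]);n=np.array([-d[1],d[0]]);t=np.array([523.4,-120.3])
for uv,z in[((279,77),10),((365,77),10),((321,145),10),((321.5,220),12),((321,340),12),((269,110),10),((291,110),10),((355,110),10),((376,110),10)]:
    p=ray(0,uv,z,i)[:2]-t;print(uv,"along",round(p@d,1),"lat",round(p@n,1))
E
```

```text
(279, 77) along 85.8 lat 22.9
(365, 77) along 85.8 lat -27.0
(321, 145) along 46.6 lat -1.5
(321.5, 220) along -1.5 lat -1.9
(321, 340) along -94.0 lat -1.7
(269, 110) along 67.3 lat 29.4
(291, 110) along 67.3 lat 16.3
(355, 110) along 67.3 lat -21.8
(376, 110) along 67.4 lat -34.2
```

Aligned to about 2 mm, with the grip 68 mm behind the jaw centre. Descending and closing.

Request:
{"fn": "play_rows", "kwargs": {"rows": [[0,1.8,18,0,0,0,0.3],[0,0,20,0,0,0,0.4],[0,0,20,0,0,0,0.5],[0,0,10,0,0,0,0.5],[0,0,4,0,0,0,1],[0,0,0,0,0,0,1],[0,0,0,0,0,0,1],[0,0,0,0,0,0,1]], "squeeze": 60}}

```text
t: 6.25
ee_pos: [523.3, -122.1, 3.5]
ee_rot: [3.141, -0.001, -0.294]
ft_force: [-0.0, -0.2, -2.2]
grip_width: 0.189
gripper_force: 62.9
```

Gripped. Lifting and carrying to a hover point 100 mm short of the stud, then a look.

Request:
{"fn": "play_rows", "kwargs": {"rows": [[0,0,-20,0,0,0,1],[0,0,-40,0,0,0,1],[0,0,-40,0,0,0,1],[-12,-26,0,0,0,0,1],[-16,-34.7,0,0,0,0,1],[-16,-34.7,0,0,0,0,1],[-16,-34.7,0,0,0,0,1],[-16,-34.7,0,0,0,0,1]]}}

```text
t: 7.25
ee_pos: [497.9, 58.9, 103.5]
ee_rot: [-3.141, -0.0, -0.294]
ft_force: [0.4, 0.1, -3.3]
grip_width: 0.189
gripper_force: 63.0
```

Request:
{"fn": "play_rows", "kwargs": {"rows": [[-16,-34.6,0,0,0,0,1],[-12,-26,0,0,0,0,1],[0,0,0,0,0,-0.086,1],[0,0,0,0,0,-0.085,1],[0,0,0,0,0,-0.085,1],[0,0,0,0,0,0,1],[0,0,0,0,0,0,1],[0,0,0,0,0,0,1]]}}

```text
t: 8.25
ee_pos: [488.9, 123.8, 103.3]
ee_rot: [3.141, 0.0, -0.039]
ft_force: [-0.3, 0.2, -2.8]
grip_width: 0.19
gripper_force: 63.0
```

```bash
python3 - <<'E'
from h import *
import cv2
o=manip.get_obs();print(o["t"],np.round(o["ee_pos"],1),np.round(o["ee_rot"],3),np.round(o["qpos"],2),o["grip_width"])
i=manip.camera_info("wrist");im=manip.camera("wrist");np.savez("w3.npz",mtx=i["mtx"],T=i["T"]);cv2.imwrite("pics/w3.png",im)
c=im[0:200,200:460];cv2.imwrite("pics/w3c.png",cv2.resize(c,None,fx=3,fy=3,interpolation=cv2.INTER_CUBIC))
E
```

```text
8.25 [488.9 123.8 103.3] [ 3.141  0.    -0.039] [-0.82  0.72  0.85  2.   -0.78  0.78 -1.11] 0.1901239134973517
```

View pics/w3c.png

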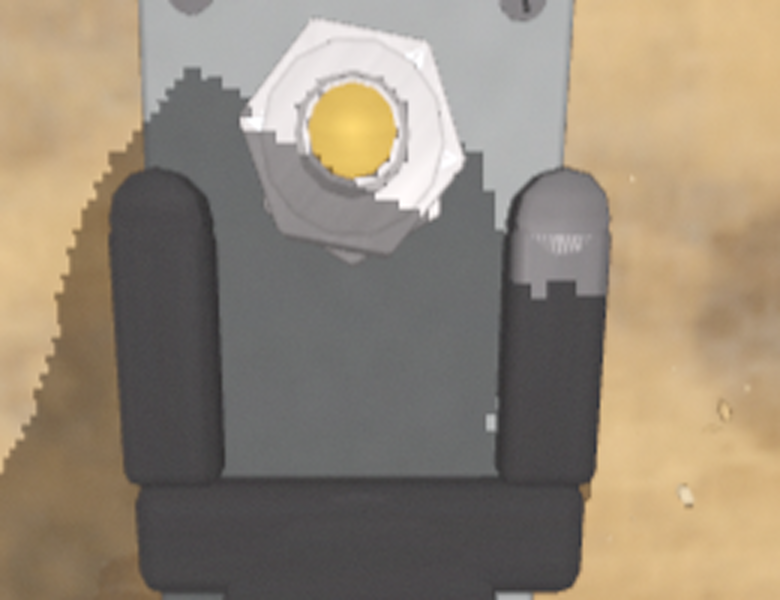

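The crop (3×, offset 200,0) shows the button at (351,130) and jam-nut corners at (313,18), (428,42), (462,158), (393,250), (283,232) and (242,122). The lower nut's −x corner peeks out at (352,262). The prongs run from inner edges 217..505 down to the throat at y=480.

```bash
python3 - <<'E'
from h import *
i=dict(np.load("w3.npz"))
y=-0.039;d=np.array([np.cos(y),np.sin(y)]);n=np.array([-d[1],d[0]]);t=np.array([488.9,123.8])
f=lambda c,z:ray(0,(200+c[0]/3,c[1]/3),z,i)[:2]
def pr(s,p):
    q=p-t;print(s,np.round(p,1),"along %.1f lat %.1f"%(q@d,q@n))
pr("button",f((351,130),61));pr("lowcorner",f((352,262),28))
C=np.array([f(c,48.5) for c in[(313,18),(428,42),(462,158),(393,250),(283,232),(242,122)]])
c=C.mean(0);pr("jam centre",c)
a=[np.degrees(np.arctan2(*(p-c)[::-1])) for p in C];print(np.round(a,1),np.round(np.linalg.norm(C-c,axis=1),1))
print("jam yaw mod60",np.round(np.mod(a,60),1))
zb=100.3
for s,cc,z in[("tipL",(160,170),zb+10),("tipR",(562,170),zb+10),("inL",(217,400),zb+9),("inR",(502,400),zb+9),("throat",(360,480),zb+10)]: pr(s,f(cc,z))
for a,b in[((142,50),(150,160)),((572,50),(565,165))]:
    A=f(a,12);B=f(b,12);print("edge",A,B)
E
```

```text
button [589.1 120.2] along 100.2 lat 0.3
lowcorner [569.1 121.1] along 80.3 lat 0.4
jam centre [589.4 119.8] along 100.6 lat -0.0
[  17.7  -42.2 -101.4 -161.1  138.2   79.8] [20.6 20.4 19.8 20.2 20.4 20.1]
jam yaw mod60 [17.7 17.8 18.6 18.9 18.2 19.8]
tipL [578.3 144.1] along 88.5 lat 23.7
tipR [576.3  94. ] along 88.5 lat -26.3
inL [549.7 139.3] along 60.2 lat 17.9
inR [548.3 101.3] along 60.2 lat -20.1
throat [538.4 120.7] along 49.6 lat -1.2
edge [613.13606184 163.04242852] [592.01351786 163.43983774]
edge [609.65603346  73.78854377] [587.57152571  74.8262006 ]
```

The nut is 29.5 mm ahead of the jaw and about 1.4 mm to the left. I'll back off 21 mm, shift, and lower to just above the plate.

Request:
{"fn": "play_rows", "kwargs": {"rows": [[-11,-1.4,0,0,0,0,1],[-10,0,0,0,0,0,1],[0,0,25,0,0,0,1],[0,0,30,0,0,0,1],[0,0,22,0,0,0,1],[0,0,10,0,0,0,1],[0,0,0,0,0,0,1],[0,0,0,0,0,0,1]]}}

```text
t: 9.3
ee_pos: [468.5, 125.9, 17.1]
ee_rot: [-3.141, -0.001, -0.038]
ft_force: [0.0, 0.2, -2.2]
grip_width: 0.186
gripper_force: 62.9
```

```bash
python3 - <<'E'
from h import *
import cv2
o=manip.get_obs();print(o["t"],np.round(o["ee_pos"],1),np.round(o["ee_rot"],3),np.round(o["ft_force"],1))
i=manip.camera_info("wrist");im=manip.camera("wrist");np.savez("w4.npz",mtx=i["mtx"],T=i["T"]);cv2.imwrite("pics/w4.png",im)
c=im[0:200,190:450];cv2.imwrite("pics/w4c.png",cv2.resize(c,None,fx=3,fy=3,interpolation=cv2.INTER_CUBIC))
E
```

```text
9.3 [468.5 125.9  17.1] [-3.141e+00 -1.000e-03 -3.800e-02] [ 0.   0.2 -2.2]
```

View pics/w4c.png

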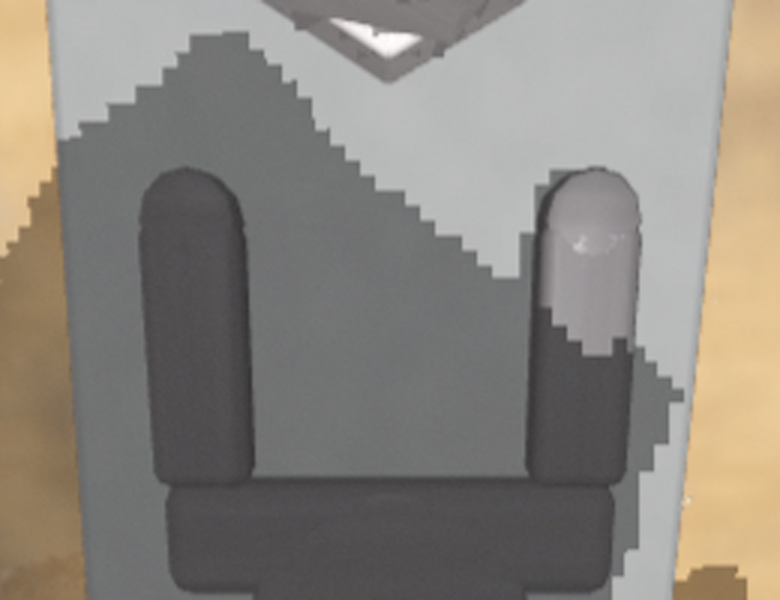

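The view (3×, offset 190,0) shows the lower nut's −x corner at about (388,82), right between the prongs. The tips are at x=190 and 595, and the throat is at y=480.

```bash
python3 - <<'E'
from h import *
i=dict(np.load("w4.npz"))
y=-0.038;d=np.array([np.cos(y),np.sin(y)]);n=np.array([-d[1],d[0]]);t=np.array([468.5,125.9])
f=lambda c,z:ray(0,(190+c[0]/3,c[1]/3),z,i)[:2]
for s,c,z in[("corner bottom",(388,82),12),("corner top?",(388,58),27),("tipL",(190,168),20),("tipR",(595,168),20),("tipLc",(192,220),24),("inL",(252,430),22),("inR",(528,430),22),("throat",(390,480),23),("outL",(148,400),18),("outR",(634,400),18)]:
    q=f(c,z)-t;print(s,"along %.1f lat %.1f"%(q@d,q@n))
E
```

```text
corner bottom along 100.7 lat -0.9
corner top? along 100.5 lat -0.9
tipL along 89.3 lat 24.5
tipR along 89.2 lat -27.4
tipLc along 82.7 lat 23.9
inL along 56.1 lat 17.6
inR along 56.1 lat -19.8
throat along 49.4 lat -1.1
outL along 59.7 lat 32.4
outR along 59.7 lat -34.9
```

About 51 mm to home, aligned laterally within 0.3 mm. Sliding on.

Request:
{"fn": "play_rows", "kwargs": {"rows": [[6,-0.3,1,0,0,0,1],[7,0,0,0,0,0,1],[7,0,0,0,0,0,1],[7,0,0,0,0,0,1],[7,0,0,0,0,0,1],[7,0,0,0,0,0,1],[5,0,0,0,0,0,1],[2,0,0,0,0,0,1]]}}

```text
t: 10.35
ee_pos: [516.3, 124.4, 15.3]
ee_rot: [3.141, -0.0, -0.038]
ft_force: [0.2, 0.6, -3.1]
grip_width: 0.187
gripper_force: 62.9
```

Request:
{"fn": "play_rows", "kwargs": {"rows": [[1,0,0,0,0,0,1],[1,0,0,0,0,0,1],[1,0,0,0,0,0,1],[0.5,0,0,0,0,0,1],[0.5,0,0,0,0,0,1],[0,0,0,0,0,0,1],[0,0,0,0,0,0,1],[0,0,0,0,0,0,1]]}}

```text
t: 11.35
ee_pos: [519.5, 124.3, 15.2]
ee_rot: [-3.142, 0.001, -0.038]
ft_force: [-0.6, -0.1, -2.2]
grip_width: 0.187
gripper_force: 63.1
```

Request:
{"fn": "play_rows", "kwargs": {"rows": [[0.5,0,0,0,0,0,1],[0.5,0,0,0,0,0,1],[0.5,0,0,0,0,0,1],[0.5,0,0,0,0,0,1],[0.5,0,0,0,0,0,1],[0.5,0,0,0,0,0,1],[0,0,0,0,0,0,1],[0,0,0,0,0,0,1]]}}

```text
t: 12.35
ee_pos: [519.8, 124.3, 15.0]
ee_rot: [-3.141, 0.007, -0.038]
ft_force: [-7.9, -0.3, 3.1]
grip_width: 0.184
gripper_force: 63.8
```

Firm contact right at the predicted travel, so it's home. Relieving the push, opening, and rising.

Request:
{"fn": "play_rows", "kwargs": {"rows": [[-1.5,0,0,0,0,0,1],[-1,0,0,0,0,0,1],[0,0,0,0,0,0,0.5],[0,0,0,0,0,0,0.5],[0,0,-5,0,0,0,0.5],[0,0,-25,0,0,0,0.4],[0,0,-30,0,0,0,0.4],[0,0,-30,0,0,0,0.4]]}}

```text
t: 13.35
ee_pos: [521.2, 124.0, 106.8]
ee_rot: [3.141, -0.002, -0.039]
ft_force: [0.1, -0.0, 0.0]
grip_width: 0.599
gripper_force: 0.0
```

```bash
python3 - <<'E'
from h import *
import cv2
o=manip.get_obs();print(o["t"],np.round(o["ee_pos"],1),np.round(o["ee_rot"],3),np.round(o["qpos"],2),o["grip_width"])
i=manip.camera_info("wrist");im=manip.camera("wrist");np.savez("w5.npz",mtx=i["mtx"],T=i["T"]);cv2.imwrite("pics/w5.png",im)
cv2.imwrite("pics/w5c.png",cv2.resize(im[0:290,160:520],None,fx=2,fy=2,interpolation=cv2.INTER_CUBIC))
E
```

```text
13.35 [521.2 124.  106.8] [ 3.141e+00 -2.000e-03 -3.900e-02] [-0.79  0.75  0.85  1.91 -0.77  0.84 -1.13] 0.5986153869265901
```

View pics/w5c.png

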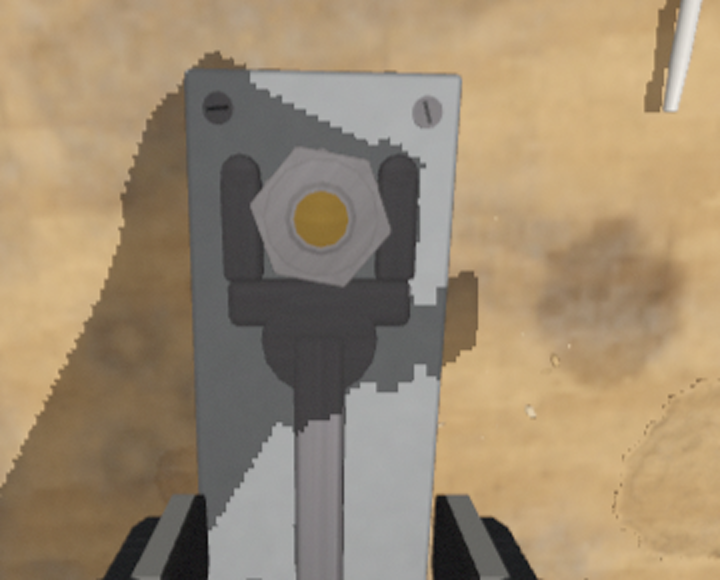

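The spanner (2× crop, offset 160,0) sits round the nut: prong tips at (240,155) and (400,153), throat at y=280, button at (321,219). Jam-nut corners are at (290,147), (363,160), (390,230), (343,287), (272,270) and (250,205).

```bash
python3 - <<'E'
from h import *
i=dict(np.load("w5.npz"))
f=lambda c,z:ray(0,(160+c[0]/2,c[1]/2),z,i)[:2]
b=f((321,219),61)
C=np.array([f(c,48.5) for c in[(290,147),(363,160),(390,230),(343,287),(272,270),(250,205)]]);c=C.mean(0)
a=np.degrees(np.arctan2(*(C-c).T[::-1]));print("button",b,"jam",c,np.round(np.mod(a,60),1),np.linalg.norm(C-c,axis=1).round(1))
L,R,T=f((240,155),20),f((400,153),20),f((320,280),22)
print("tips",L,R,"throat",T,"handle",f((320.5,420),24),f((319.5,560),24))
E
```

```text
button [589.17018832 119.98456581] jam [589.27147221 120.81057503] [20.1 18.8 18.3 18.2 15.5 17.7] [20.6 20.1 21.1 21.2 20.1 19.8]
tips [608.92159114 145.1365559 ] [607.54725082  93.87896526] throat [568.47870114 121.02159181] handle [519.94291313 122.70660574] [464.81141238 125.18245799]
```

The prong tips are about 19 mm past the axis, so the spanner is fully home. Jam-nut yaw is about 18°, which puts a grasp at tool yaw 78°. Moving over it while rotating +80°.

Request:
{"fn": "play_rows", "kwargs": {"rows": [[30,0.1,0,0,0,0,0.3],[38.2,0.1,0,0,0,0,0.3],[0,0,0,0,0,-0.175,0.3],[0,0,0,0,0,-0.175,0.3],[0,0,0,0,0,-0.175,0.3],[0,0,0,0,0,-0.175,0.3],[0,0,0,0,0,-0.175,0.3],[0,0,0,0,0,-0.175,0.3]]}}

```text
t: 14.4
ee_pos: [589.3, 121.2, 105.8]
ee_rot: [3.14, -0.001, 1.017]
ft_force: [-0.2, 0.3, 0.6]
grip_width: 0.702
gripper_force: 0.0
```

Request:
{"fn": "play_rows", "kwargs": {"rows": [[0,0,5,0,0,-0.175,0.3],[0,0,5,0,0,-0.175,0.3],[0,0,20,0,0,0,0.3],[0,0,22,0,0,0,0.3],[0,0,15,0,0,0,0.3],[0,0,9.5,0,0,0,0.3],[0,0,0,0,0,0,0.3],[0,0,0,0,0,0,0.3]]}}

```text
t: 15.4
ee_pos: [589.3, 121.4, 29.5]
ee_rot: [3.14, -0.0, 1.362]
ft_force: [0.5, -0.1, -0.6]
grip_width: 0.7
gripper_force: 0.0
```

Request:
{"fn": "play_rows", "kwargs": {"rows": [[0,0,0,0,0,0,0.8],[0,0,0,0,0,0,0.8],[0,0,0,0,0,0,0.8],[0,0,0,0,0,0,0.8],[0,0,0,0,0,0,0.8],[0,0,0,0,0,0,0.8],[0,0,0,0,0,0,0.8],[0,0,0,0,0,0,0.8]], "squeeze": 25}}

```text
t: 16.4
ee_pos: [588.9, 121.6, 29.5]
ee_rot: [3.141, -0.001, 1.362]
ft_force: [-2.0, -0.1, 6.4]
grip_width: 0.415
gripper_force: 28.2
```

```bash
python3 - <<'E'
from h import *
o=manip.get_obs();print({k:np.round(v,3).tolist() for k,v in o.items()})
E
```

```text
{'t': 16.4, 'qpos': [-0.479, 0.827, 0.401, 1.761, -0.492, 0.654, -0.007], 'qd': [-0.002, 0.0, -0.0, -0.001, -0.001, -0.0, -0.001], 'joint_torque': [0.297, -43.797, 5.575, -9.94, -0.025, -0.435, -0.009], 'ee_pos': [588.881, 121.59, 29.548], 'ee_rot': [3.141, -0.001, 1.362], 'ft_force': [-1.954, -0.145, 6.398], 'ft_torque': [0.022, 0.28, -0.01], 'gripper_force': 28.178, 'grip_width': 0.415}
```

Gripped on the flats (35.3 mm). Raising the squeeze and turning clockwise in steps.

Request:
{"fn": "play_rows", "kwargs": {"rows": [[0,-0.4,0,0,0,0,1],[0,0,0,0,0,0,1],[0,0,0,0,0,0.016,1],[0,0,0,0,0,0.016,1],[0,0,0,0,0,0.016,1],[0,0,0,0,0,0.016,1],[0,0,0,0,0,0.016,1],[0,0,0,0,0,0.016,1]], "squeeze": 100}}

```text
t: 17.4
ee_pos: [588.9, 121.5, 29.9]
ee_rot: [3.14, -0.001, 1.265]
ft_force: [-1.9, 1.0, 7.3]
grip_width: 0.397
gripper_force: 99.7
```

```bash
cat > s.py <<'E'
from h import *
o=manip.get_obs();print([np.round(o[k],3).tolist() for k in("t","ee_pos","ee_rot","ft_force","ft_torque","grip_width")],o["qpos"][6].round(3))
E
python3 s.py
```

```text
[17.4, [588.917, 121.543, 29.894], [3.14, -0.001, 1.265], [-1.923, 0.994, 7.323], [-0.038, 0.311, 0.058], 0.397] -0.077
```

Request:
{"fn": "play_rows", "kwargs": {"rows": [[0,0,0,0,0,0.0125,1],[0,0,0,0,0,0.0125,1],[0,0,0,0,0,0.0125,1],[0,0,0,0,0,0.0125,1],[0,0,0,0,0,0.0125,1],[0,0,0,0,0,0.0125,1],[0,0,0,0,0,0.0125,1],[0,0,0,0,0,0.0125,1]]}}

```text
t: 18.4
ee_pos: [588.9, 121.5, 29.9]
ee_rot: [3.14, -0.001, 1.166]
ft_force: [-1.3, 0.3, 6.8]
grip_width: 0.397
gripper_force: 99.9
```

```bash
python3 s.py
```

```text
[18.4, [588.929, 121.525, 29.897], [3.14, -0.001, 1.166], [-1.303, 0.299, 6.781], [0.004, 0.253, 0.093], 0.397] -0.15
```

Request:
{"fn": "play_rows", "kwargs": {"rows": [[0,0,0,0,0,0.01,1],[0,0,0,0,0,0.01,1],[0,0,0,0,0,0.01,1],[0,0,0,0,0,0.01,1],[0,0,0,0,0,0.01,1],[0,0,0,0,0,0.01,1],[0,0,0,0,0,0.01,1],[0,0,0,0,0,0.01,1]]}}

```text
t: 19.4
ee_pos: [588.9, 121.5, 29.9]
ee_rot: [3.14, -0.001, 1.086]
ft_force: [-0.7, 0.3, 7.0]
grip_width: 0.394
gripper_force: 99.8
```

```bash
python3 s.py
```

```text
[19.4, [588.92, 121.5, 29.876], [3.14, -0.001, 1.086], [-0.731, 0.275, 7.008], [-0.019, 0.32, 0.103], 0.394] -0.209
```

Request:
{"fn": "play_rows", "kwargs": {"rows": [[0,0,0,0,0,0.0125,1],[0,0,0,0,0,0.0125,1],[0,0,0,0,0,0.0125,1],[0,0,0,0,0,0.0125,1],[0,0,0,0,0,0.0125,1],[0,0,0,0,0,0.0125,1],[0,0,0,0,0,0.0125,1],[0,0,0,0,0,0.0125,1]]}}

```text
t: 20.4
ee_pos: [588.9, 121.5, 29.9]
ee_rot: [3.14, -0.001, 0.987]
ft_force: [-1.6, 0.0, 6.8]
grip_width: 0.402
gripper_force: 99.9
```

```bash
python3 s.py
```

```text
[20.4, [588.949, 121.494, 29.868], [3.14, -0.001, 0.987], [-1.567, 0.02, 6.757], [-0.043, 0.316, 0.312], 0.402] -0.283
```

Snug (0.31 Nm). Smaller steps now.

Request:
{"fn": "play_rows", "kwargs": {"rows": [[0,0,0,0,0,0.006,1],[0,0,0,0,0,0.006,1],[0,0,0,0,0,0.006,1],[0,0,0,0,0,0.006,1],[0,0,0,0,0,0.006,1],[0,0,0,0,0,0.006,1],[0,0,0,0,0,0.006,1],[0,0,0,0,0,0.006,1]]}}

```text
t: 21.4
ee_pos: [589.0, 121.5, 29.9]
ee_rot: [3.14, -0.001, 0.94]
ft_force: [-0.4, -0.7, 7.1]
grip_width: 0.395
gripper_force: 99.8
```

```bash
python3 s.py
```

```text
[21.4, [588.966, 121.486, 29.886], [3.14, -0.001, 0.94], [-0.436, -0.674, 7.054], [-0.0, 0.312, 0.33], 0.395] -0.319
```

Request:
{"fn": "play_rows", "kwargs": {"rows": [[0,0,0,0,0,0.006,1],[0,0,0,0,0,0.006,1],[0,0,0,0,0,0.006,1],[0,0,0,0,0,0.006,1],[0,0,0,0,0,0.006,1],[0,0,0,0,0,0.006,1],[0,0,0,0,0,0.006,1],[0,0,0,0,0,0.006,1]]}}

```text
t: 22.4
ee_pos: [589.0, 121.4, 29.9]
ee_rot: [3.14, -0.001, 0.892]
ft_force: [-0.8, -0.5, 7.0]
grip_width: 0.399
gripper_force: 99.8
```

```bash
python3 s.py
```

```text
[22.4, [588.998, 121.446, 29.876], [3.14, -0.001, 0.892], [-0.825, -0.487, 7.029], [-0.059, 0.291, 0.282], 0.399] -0.355
```

Request:
{"fn": "play_rows", "kwargs": {"rows": [[0,0,0,0,0,0.006,1],[0,0,0,0,0,0.006,1],[0,0,0,0,0,0.006,1],[0,0,0,0,0,0.006,1],[0,0,0,0,0,0.006,1],[0,0,0,0,0,0.006,1],[0,0,0,0,0,0.006,1],[0,0,0,0,0,0.006,1]]}}

```text
t: 23.4
ee_pos: [589.0, 121.5, 29.9]
ee_rot: [3.14, -0.001, 0.844]
ft_force: [-1.2, 0.2, 6.0]
grip_width: 0.398
gripper_force: 99.7
```

```bash
python3 s.py
```

```text
[23.4, [588.982, 121.462, 29.872], [3.14, -0.001, 0.844], [-1.175, 0.191, 5.976], [-0.039, 0.262, 0.285], 0.398] -0.392
```

Request:
{"fn": "play_rows", "kwargs": {"rows": [[0,0,0,0,0,0.006,1],[0,0,0,0,0,0.006,1],[0,0,0,0,0,0.006,1],[0,0,0,0,0,0.006,1],[0,0,0,0,0,0.006,1],[0,0,0,0,0,0.006,1],[0,0,0,0,0,0.006,1],[0,0,0,0,0,0.006,1]]}}

```text
t: 24.4
ee_pos: [589.0, 121.5, 29.9]
ee_rot: [3.14, -0.001, 0.796]
ft_force: [-1.1, -0.0, 6.5]
grip_width: 0.394
gripper_force: 99.7
```

```bash
python3 s.py
```

```text
[24.4, [589.006, 121.456, 29.883], [3.14, -0.001, 0.796], [-1.085, -0.044, 6.542], [-0.013, 0.269, 0.293], 0.394] -0.428
```

Request:
{"fn": "play_rows", "kwargs": {"rows": [[0,0,0,0,0,0.006,1],[0,0,0,0,0,0.006,1],[0,0,0,0,0,0.006,1],[0,0,0,0,0,0.006,1],[0,0,0,0,0,0.006,1],[0,0,0,0,0,0.006,1],[0,0,0,0,0,0.006,1],[0,0,0,0,0,0.006,1]]}}

```text
t: 25.4
ee_pos: [589.0, 121.4, 29.9]
ee_rot: [3.14, -0.001, 0.747]
ft_force: [-1.1, -0.9, 7.4]
grip_width: 0.4
gripper_force: 99.7
```

```bash
python3 s.py
```

```text
[25.4, [588.984, 121.386, 29.863], [3.14, -0.001, 0.747], [-1.106, -0.866, 7.442], [-0.046, 0.261, 0.283], 0.4] -0.465
```

Request:
{"fn": "play_rows", "kwargs": {"rows": [[0,0,0,0,0,0.006,1],[0,0,0,0,0,0.006,1],[0,0,0,0,0,0.006,1],[0,0,0,0,0,0.006,1],[0,0,0,0,0,0.006,1],[0,0,0,0,0,0.006,1],[0,0,0,0,0,0.006,1],[0,0,0,0,0,0.006,1]]}}

```text
t: 26.4
ee_pos: [589.0, 121.4, 29.9]
ee_rot: [3.14, -0.001, 0.7]
ft_force: [-1.2, -0.0, 6.9]
grip_width: 0.396
gripper_force: 99.7
```

```bash
python3 s.py
```

```text
[26.4, [589.044, 121.423, 29.893], [3.14, -0.001, 0.7], [-1.172, -0.007, 6.888], [-0.084, 0.262, 0.245], 0.396] -0.501
```

Request:
{"fn": "play_rows", "kwargs": {"rows": [[0,0,0,0,0,0.006,1],[0,0,0,0,0,0.006,1],[0,0,0,0,0,0.006,1],[0,0,0,0,0,0.006,1],[0,0,0,0,0,0.006,1],[0,0,0,0,0,0.006,1],[0,0,0,0,0,0.006,1],[0,0,0,0,0,0.006,1]]}}

```text
t: 27.4
ee_pos: [589.0, 121.4, 29.9]
ee_rot: [3.14, -0.001, 0.651]
ft_force: [-1.9, 0.6, 7.4]
grip_width: 0.395
gripper_force: 99.7
```

```bash
python3 s.py
```

```text
[27.4, [589.016, 121.4, 29.882], [3.14, -0.001, 0.651], [-1.854, 0.615, 7.428], [-0.08, 0.294, 0.282], 0.395] -0.538
```

Request:
{"fn": "play_rows", "kwargs": {"rows": [[0,0,0,0,0,0.006,1],[0,0,0,0,0,0.006,1],[0,0,0,0,0,0.006,1],[0,0,0,0,0,0.006,1],[0,0,0,0,0,0.006,1],[0,0,0,0,0,0.006,1],[0,0,0,0,0,0.006,1],[0,0,0,0,0,0.006,1]]}}

```text
t: 28.4
ee_pos: [589.0, 121.4, 29.9]
ee_rot: [3.14, -0.001, 0.604]
ft_force: [-1.0, 0.1, 6.2]
grip_width: 0.393
gripper_force: 99.7
```

```bash
python3 s.py; python3 -c "
from h import *
import cv2
cv2.imwrite('pics/w6.png',cv2.resize(manip.camera('wrist')[0:400],None,fx=1.2,fy=1.2))"
```

```text
[28.4, [589.009, 121.368, 29.883], [3.14, -0.001, 0.604], [-0.962, 0.057, 6.212], [-0.084, 0.258, 0.281], 0.393] -0.575
```

View pics/w6.png

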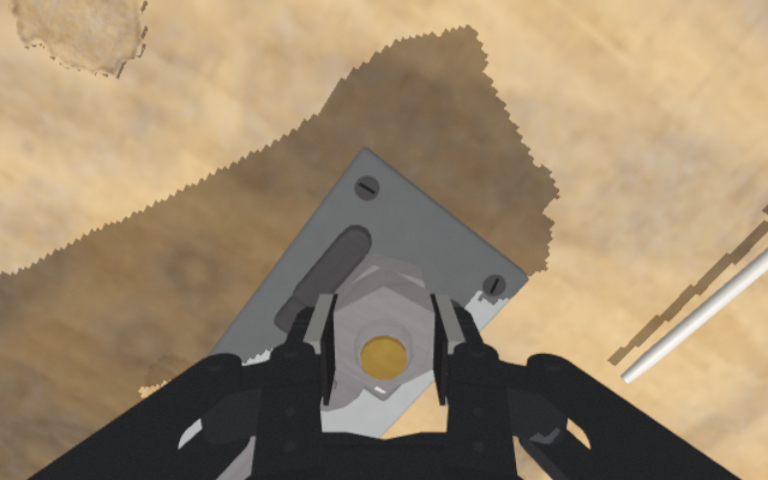

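The picture shows the fingers square on the jam nut's flats, the prong still round the lower nut, and the spanner's small cw swing as expected. Continuing.

Request:
{"fn": "play_rows", "kwargs": {"rows": [[0,0,0,0,0,0.006,1],[0,0,0,0,0,0.006,1],[0,0,0,0,0,0.006,1],[0,0,0,0,0,0.006,1],[0,0,0,0,0,0.006,1],[0,0,0,0,0,0.006,1],[0,0,0,0,0,0.006,1],[0,0,0,0,0,0.006,1]]}}

```text
t: 29.45
ee_pos: [589.0, 121.4, 29.9]
ee_rot: [3.14, -0.001, 0.556]
ft_force: [-0.2, -0.5, 7.7]
grip_width: 0.404
gripper_force: 99.7
```

```bash
python3 s.py
```

```text
[29.45, [589.038, 121.387, 29.886], [3.14, -0.001, 0.556], [-0.212, -0.493, 7.677], [-0.104, 0.298, 0.315], 0.404] -0.613
```

Request:
{"fn": "play_rows", "kwargs": {"rows": [[0,0,0,0,0,0.006,1],[0,0,0,0,0,0.006,1],[0,0,0,0,0,0.006,1],[0,0,0,0,0,0.006,1],[0,0,0,0,0,0.006,1],[0,0,0,0,0,0.006,1],[0,0,0,0,0,0.006,1],[0,0,0,0,0,0.006,1]]}}

```text
t: 30.45
ee_pos: [589.1, 121.3, 29.9]
ee_rot: [3.14, -0.001, 0.508]
ft_force: [-1.1, -0.0, 6.3]
grip_width: 0.396
gripper_force: 99.7
```

```bash
python3 s.py
```

```text
[30.45, [589.06, 121.335, 29.909], [3.14, -0.001, 0.508], [-1.063, -0.027, 6.336], [-0.09, 0.296, 0.305], 0.396] -0.65
```

Request:
{"fn": "play_rows", "kwargs": {"rows": [[0,0,0,0,0,0.006,1],[0,0,0,0,0,0.006,1],[0,0,0,0,0,0.006,1],[0,0,0,0,0,0.006,1],[0,0,0,0,0,0.006,1],[0,0,0,0,0,0.006,1],[0,0,0,0,0,0.006,1],[0,0,0,0,0,0.006,1]]}}

```text
t: 31.45
ee_pos: [589.1, 121.3, 29.9]
ee_rot: [3.14, -0.002, 0.459]
ft_force: [-1.6, 1.0, 7.6]
grip_width: 0.403
gripper_force: 99.7
```

```bash
python3 s.py
```

```text
[31.45, [589.077, 121.287, 29.903], [3.14, -0.002, 0.459], [-1.624, 0.996, 7.575], [0.004, 0.305, 0.346], 0.403] -0.688
```

Request:
{"fn": "play_rows", "kwargs": {"rows": [[0,0,0,0,0,0.006,1],[0,0,0,0,0,0.006,1],[0,0,0,0,0,0.006,1],[0,0,0,0,0,0.006,1],[0,0,0,0,0,0.006,1],[0,0,0,0,0,0.006,1],[0,0,0,0,0,0.006,1],[0,0,0,0,0,0.006,1]]}}

```text
t: 32.45
ee_pos: [589.1, 121.3, 29.9]
ee_rot: [3.14, -0.002, 0.412]
ft_force: [-1.2, 0.5, 6.5]
grip_width: 0.402
gripper_force: 99.7
```

```bash
python3 s.py
```

```text
[32.45, [589.059, 121.292, 29.892], [3.14, -0.002, 0.412], [-1.229, 0.465, 6.502], [-0.051, 0.279, 0.269], 0.402] -0.725
```

Request:
{"fn": "play_rows", "kwargs": {"rows": [[0,0,0,0,0,0.006,1],[0,0,0,0,0,0.006,1],[0,0,0,0,0,0.006,1],[0,0,0,0,0,0.006,1],[0,0,0,0,0,0.006,1],[0,0,0,0,0,0.006,1],[0,0,0,0,0,0.006,1],[0,0,0,0,0,0.006,1]]}}

```text
t: 33.45
ee_pos: [589.1, 121.3, 29.9]
ee_rot: [3.14, -0.001, 0.366]
ft_force: [-1.1, -0.6, 5.8]
grip_width: 0.394
gripper_force: 99.9
```

```bash
python3 s.py
```

```text
[33.45, [589.057, 121.276, 29.894], [3.14, -0.001, 0.366], [-1.056, -0.579, 5.774], [-0.094, 0.211, 0.626], 0.394] -0.762
```

Gone firm (0.63 Nm). One small confirming step, then a pause.

Request:
{"fn": "play_rows", "kwargs": {"rows": [[0,0,0,0,0,0.005,1],[0,0,0,0,0,0.005,1],[0,0,0,0,0,0.005,1],[0,0,0,0,0,0.005,1],[0,0,0,0,0,0,1],[0,0,0,0,0,0,1],[0,0,0,0,0,0,1],[0,0,0,0,0,0,1]]}}

```text
t: 34.45
ee_pos: [589.1, 121.3, 29.9]
ee_rot: [3.14, -0.001, 0.346]
ft_force: [-1.7, -0.6, 6.8]
grip_width: 0.4
gripper_force: 99.9
```

```bash
python3 s.py
```

```text
[34.45, [589.055, 121.287, 29.892], [3.14, -0.001, 0.346], [-1.745, -0.628, 6.833], [-0.111, 0.283, 0.619], 0.4] -0.778
```

Paused torque is about 0.6 Nm: firm, not solid. Releasing straight and rising.

Request:
{"fn": "play_rows", "kwargs": {"rows": [[0,0,0,0,0,0,0.3],[0,0,0,0,0,0,0.3],[0,0,0,0,0,0,0.3],[0,0,-10,0,0,0,0.3],[0,0,-30,0,0,0,0.3],[0,0,-40,0,0,0,0.3],[0,0,-40,0,0,0,0.3],[0,0,-40,0,0,0,0.3]]}}

```text
t: 35.45
ee_pos: [588.2, 121.4, 190.8]
ee_rot: [3.141, -0.001, 0.341]
ft_force: [0.3, 0.5, 0.5]
grip_width: 0.702
gripper_force: 0.0
```

Request:
{"fn": "play_rows", "kwargs": {"rows": [[-30,0,0,0,0,0,0.3],[-30,0,0,0,0,0,0.3],[-20,0,0,0,0,0,0.3],[0,0,0,0,0,0,0.3],[0,0,0,0,0,0,0.3],[0,0,0,0,0,0,0.3],[0,0,0,0,0,0,0.3],[0,0,0,0,0,0,0.3]]}}

```text
t: 36.45
ee_pos: [513.1, 94.7, 188.7]
ee_rot: [3.141, 0.0, 0.342]
ft_force: [0.3, 0.5, 0.8]
grip_width: 0.7
gripper_force: 0.0
```

```bash
python3 s.py; python3 -c "
from h import *
import cv2
cv2.imwrite('pics/w7.png',manip.camera('wrist'))"
```

```text
[36.45, [513.088, 94.722, 188.672], [3.141, 0.0, 0.342], [0.259, 0.485, 0.808], [-0.029, 0.02, 0.049], 0.7] -0.876
```

View pics/w7.png

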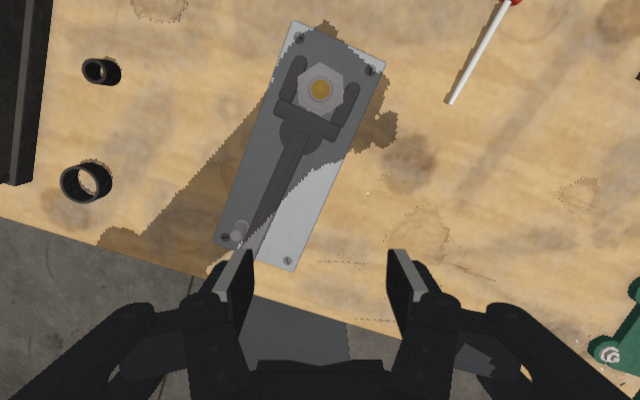

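The spanner is still on the lower nut, with its handle against the pin at (240,232). The loupe, ferrule and screwdriver are untouched. I'll check quickly that the spanner is still home, then hand in.

```bash
python3 - <<'E'
from h import *
L,R=ray("wrist",(301,55),20)[:2],ray("wrist",(354,82),20)[:2]
m=(L+R)/2;s=ray("wrist",(320.5,89.5),61)[:2];print(L,R,s,np.linalg.norm(m-s),np.linalg.norm(L-R))
E
```

```text
[610.84244594 145.16212514] [605.69155791  94.65827525] [588.99021246 119.80333202] 19.277085696520277 50.76583990519011
```

Tips are still about 19 mm past the axis, so the spanner is home.

```bash
python3 -c "
from cell import manip
print(manip.job_done())"
```

```text
the job is handed in; nothing more can be done
None
```

The job is handed in (no verdict came back): the spanner is home on the lower nut with its handle against the pin, the jam nut read about 0.6 Nm when I stopped, the gripper is clear, and nothing lying around was disturbed.

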